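Gauge fired-clay sleeves on a pin and sort them

ROBOT

A 7-joint arm with a two-finger parallel gripper is mounted at the origin on the work surface. World frame = base frame: x ahead of the robot, y to its left, z up, the work surface at z = 0. Lengths are in mm, angles in rad, forces in N, time in s.
With the tool pointing down it reaches from about 425 to 825 mm from the base axis. Payload 3.6 kg.
Tool frame: the origin (TCP) lies where the fingers leave the gripper's body, on its centre line; the fingertips stand 84 mm ahead of it and the grasp point (between the pads) lies 65 mm ahead of it; z points along the fingers, y is the line along which they close (so a half turn about z gives the same grasp; the last joint's range is limited). The gripper opens to 93 mm and grips with 3 to 60 N. Pads are 15 mm wide; open, the fingers measure 128 mm over their backs; the gripper's body (75 mm by 188 mm) begins 65 mm behind the grasp point.
Start: joints at [1.109, 0.615, -0.013, 1.423, 0.008, 1.103, -0.04], TCP at [273.805, -589.49, 302.74] pointing down, gripper open.
Joint ranges: [-3.12, 3.12], [-0.3, 2.06], [-1.34, 1.32], [0.26, 2.42], [-1.36, 4.5], [0.01, 1.98], [-2.84, 2.84]. Speed limits (rad/s): [2.79, 2.79, 3.14, 3.14, 3.14, 3.14, 3.14].

INTERFACE

Orientations are given as [roll, pitch, yaw] about the fixed x, y, z axes, in that order (R = Rz(yaw) Ry(pitch) Rx(roll)).
In Python, from bench import * gives the robot as it stands. The module is installed in compiled form; this text tells all that it offers.
- The arm moves only by the tool move_arm, never from a script. Its argument "deltas" is a list of rows, each a list of 6 numbers: the shift along the world's x, y, z normalised to -1 to 1, where 1 is 30 cm, then the turn, a rotation vector about the world's x, y, z normalised to -1 to 1, where 1 is 0.08 rad. In form: [[dx, dy, dz, wx, wy, wz], ...]. A call has 1 to 20 rows; each row shifts and turns the commanded pose from where the row before left it; what a row does not reach is not made up. A row lasts 1/8 s, in which the tool goes at most 62.5 mm and 10.7 degrees, less where a joint would pass 70% of its speed; a pose out of reach is approached as far as the arm can. A call with a number of a shift or a turn outside -1 to 1 is refused whole. A call with a gripper value outside its range is refused whole. "gripper" is the opening, from -1 (shut) to 1 (fully open), set as the call begins (left out, the last holds). The fingers move at their own pace and stop on an object; "newtons" is the grip in N (left out, the last holds). Time passes only in rows, so rows that do not move let the fingers close. It gives the time, the measured TCP pose, the force, the opening and the grip force at its end, in the units of the state.
- read_state(): the state, without advancing time (a new reading comes with each control period).
- grab_frame(name): name is "scene" or "side" or "wrist"; returns the picture (480x640x3 uint8, blue, green, red); there is no depth.
- calibration(name): a dict with "vertical_fov" (degrees; the focal length in pixels is half the picture's height over the tangent of half this angle, whatever the lens; pixels are square), "cx", "cy" (the principal point, pixels), "rvec" (rotation vector, rad) and "tvec" (3), from world to camera coordinates, as OpenCV has them; the wrist camera has in their place "mount" (4x4, takes a point from camera to tool coordinates, whose origin is the TCP and whose axes are the flange's). Camera axes: x right, y down, z forward; pixel columns grow to the right and rows downward; lengths in mm; the calibration is good to about 2 mm. The wrist camera is an equidistant fisheye: a pixel r from the principal point sees the ray r / f radians off the axis. A picture is of the moment at which its call begins: read the wrist's pose just before it. calibration takes no time and is no camera call.
- job_done(): hands the job in; it is judged then, once.
Trained networks look in the newest picture that a camera, given by its name, has taken for a name from the list of things; names that differ only in an ending like _2 or _b are one class to them, and where a whole thing is asked for, a point or a joint stands for the part that bears it (a point fixed in the world has none). Each returns a list of dicts, best first, with "score" (0 to 1); they miss things now and then, are a little off and sometimes report something else, mostly with a low value. They report only what shows in the picture. A call takes as long as a camera call. They do not tell look-alikes from the thing itself.
- look_for(query, camera): "centre" ([column, row] in pixels, amid what is visible of it).
- silhouettes(query, camera): "pixels" (480x640 bool, what is visible of it) and "centre" ([column, row] in pixels, amid what is visible of it).
The state is a dict: "time_s": time; "q": joint angles; "joint_velocities": joint speeds; "effort": joint torques, N m; "tcp_pos": TCP position; "orientation": TCP orientation; "force": force on the tool from outside, world axes, zero at the start; "moment": the same for the moment, N m; "width": finger opening in mm; "finger_force": force on a finger pad.
Only numpy, scipy, OpenCV 4.12 (cv2) and the standard library are available. Lean on these libraries where they do the work, as an engineer would, in place of code of your own. Each camera call takes 0.05 s, during which the arm holds its last target. There are 200 camera calls.

TASK

Try each of the three clay sleeves on the steel gauge pin, one at a time: lower it gently, upright, until it either sits fully down on the blue base or jams on the pin, without forcing it. A sleeve that goes fully down belongs in the wooden tray and one that jams belongs in the green tray; stand each one upright on the floor of its tray before trying the next. Leave everything else on the bench where it is.

Things in the scene. Friction and masses are not known exactly. Their poses are not given: they have to be found in the camera images.
- sleeve_1: fired-clay sleeve, a plain terracotta tube 40 mm outside diameter and 50 mm tall, standing on end; the bore is 23 mm at both mouths, but inside it may or may not narrow (it cannot be told from the outside, any number of the three may be tight). Origin: centre of the underside, z along the tube
- sleeve_2: fired-clay sleeve, a plain terracotta tube 40 mm outside diameter and 50 mm tall, standing on end; the bore is 23 mm at both mouths, but inside it may or may not narrow (it cannot be told from the outside, any number of the three may be tight). Origin: centre of the underside, z along the tube
- sleeve_3: fired-clay sleeve, a plain terracotta tube 40 mm outside diameter and 50 mm tall, standing on end; the bore is 23 mm at both mouths, but inside it may or may not narrow (it cannot be told from the outside, any number of the three may be tight). Origin: centre of the underside, z along the tube
- gauge: gauge: a blue square steel base 70 x 70 x 20 mm, fixed to the bench, with one bare steel pin standing up from the middle of its top. Origin: centre of the base's underside
- gauge_seat (a point): foot of the gauge pin, on its axis, at the top face of the blue base (20 mm above the bench). The pin is 20 mm in diameter and ends 45 mm above this point; its last 6 mm taper to 12 mm. A sleeve that fits comes down to this point; one that is tight stops with its underside 20 to 25 mm above it
- pass_tray: wooden, pale low open tray, 178 mm (its x) by 98 mm (its y) outside, 18 mm high, walls and floor 6 mm thick (inside 166 by 86 mm), fixed to the table. Origin: centre of the underside. For sleeves that go fully down
- reject_tray: green plastic low open tray, 178 mm (its x) by 98 mm (its y) outside, 18 mm high, walls and floor 6 mm thick (inside 166 by 86 mm), fixed to the table. Origin: centre of the underside. For sleeves that jam
- cup: white ceramic cup, 64 mm across at the rim, 60 mm tall; to be left alone. Origin: centre of the underside
- jar: white jar with a blue cap, 60 mm across, 56 mm tall; to be left alone. Origin: centre of the underside
- bottle: tall amber bottle, 66 mm across, 170 mm tall; to be left alone. Origin: centre of the underside
- bowl: blue bowl, 100 mm across, 45 mm tall; to be left alone. Origin: centre of the underside
- clay: reddish clay block 75 x 55 x 45 mm; to be left alone. Origin: centre of the underside
- glaze: little glaze pot with a yellow cap, 44 mm across, 45 mm tall; to be left alone. Origin: centre of the underside
- brush: brush lying flat, 180 mm long along its x, under 45 mm wide and 30 mm high; to be left alone. Origin: middle of its length, underside
- scraper: red-handled scraper lying flat, 180 mm long along its x, under 70 mm wide and 30 mm high; to be left alone. Origin: middle of its length, underside
Mind the look-alikes: they are no part of the job. Of the things shaped like the pass_tray, the wooden one is meant.

How it is judged:
By the outcome, as a careful person would: the job done as asked, in the order asked, and still so for the second after the job is handed in, with the robot touching nothing.
It also fails if it takes over 72 s, if anything falls off the work surface, if the arm or the gripper's body presses on something with over 40 N, if the wrist force passes 120 N, or if a joint passes its speed limit or range.

## Working session

There is one attempt and no reset: what is moved stays moved. The work goes in short steps, Python scripts to look and compute and a tool call to move; the robot and the scene stay as the last step left them, time stands still between calls to the robot, and variables do not carry over. Pictures are saved under pics/ and viewed, at most 10 in all, crops included, and the job is handed in when it is done.

Besides the shell and the picture viewer there is one more tool, called after "Emit:" by a JSON object that holds its "op" and its "data", one argument or row to a line. move_arm: Moves the arm, as the interface text tells. Its arguments: {"type":"object","properties":{"deltas":{"type":"array"},"gripper":{"type":"number"},"newtons":{"type":"number"}},"required":["deltas"]}

```bash
mkdir -p pics; cat > h.py <<'E'
from bench import *
import numpy as np, cv2
from scipy.spatial.transform import Rotation as R
def K(c):
    f=240/np.tan(np.radians(c["vertical_fov"])/2); return np.array([[f,0,c["cx"]],[0,f,c["cy"]],[0,0,1.]])
def ray(cam,uv,st=None):
    c=calibration(cam);k=K(c);d=np.array([uv[0]-k[0,2],uv[1]-k[1,2]])/k[0,0]
    if cam=="wrist":
        r=np.hypot(*d); v=np.array([*(d/max(r,1e-9)*np.sin(r)),np.cos(r)])
        M=np.array(c["mount"]);T=np.eye(4);T[:3,:3]=R.from_euler('xyz',st["orientation"]).as_matrix();T[:3,3]=st["tcp_pos"]
        W=T@M; return W[:3,3],W[:3,:3]@v
    Rm=cv2.Rodrigues(np.array(c["rvec"],float))[0];t=np.array(c["tvec"],float).ravel()
    return -Rm.T@t, Rm.T@np.array([*d,1.])
def atz(cam,uv,z,st=None):
    o,d=ray(cam,uv,st); return o+d*(z-o[2])/d[2]
def proj(cam,P):
    c=calibration(cam); return cv2.projectPoints(np.array(P,float).reshape(-1,1,3),np.array(c["rvec"],float),np.array(c["tvec"],float),K(c),None)[0].reshape(-1,2)
def tri(rays):
    A=np.zeros((3,3));b=np.zeros(3)
    for o,d in rays:
        d=d/np.linalg.norm(d);Q=np.eye(3)-np.outer(d,d);A+=Q;b+=Q@o
    p=np.linalg.solve(A,b); return p,[float(np.linalg.norm(np.cross(p-o,d/np.linalg.norm(d)))) for o,d in rays]
E
python3 - <<'E'
from h import *
np.set_printoptions(suppress=True,precision=1)
print(read_state())
for c in("scene","side"):
    cv2.imwrite(f"pics/{c}0.png",grab_frame(c))
    o,_=ray(c,(320,240));print(c,o,calibration(c)["vertical_fov"])
    for q in("sleeve_1","gauge","pass_tray","reject_tray"):
        print(q,[(np.round(r["centre"]).tolist(),round(r["score"],2),atz(c,r["centre"],25)) for r in look_for(q,c)])
print(calibration("wrist"))
E
```

```text
{'time_s': 0.0, 'q': array([ 1.1,  0.6, -0. ,  1.4,  0. ,  1.1, -0. ]), 'joint_velocities': array([ 0.,  0., -0.,  0., -0.,  0., -0.]), 'effort': array([ -0. , -45.9,   0.2, -16.6,  -0.1,   0. ,   0. ]), 'tcp_pos': array([ 273.6, -589. ,  301.6]), 'orientation': array([-3.1,  0. ,  0.4]), 'force': array([-1.1,  0.5,  0.3]), 'moment': array([ 0. , -0. , -0.1]), 'finger_force': 0.0, 'width': 92.79931412351421}
scene [968.5 443.7 970. ] 46.58360120465146
sleeve_1 [([334.0, 253.0], 0.97, array([445.7,  28. ,  25. ])), ([221.0, 266.0], 0.86, array([ 626.3, -117.7,   25. ])), ([303.0, 363.0], 0.69, array([666.9, 149.4,  25. ]))]
gauge [([282.0, 278.0], 0.96, array([561.4,  -7.1,  25. ])), ([374.0, 274.0], 0.37, array([428.2, 122.3,  25. ]))]
pass_tray [([433.0, 320.0], 0.81, array([434.8, 271.3,  25. ])), ([507.0, 260.0], 0.66, array([215.9, 303.2,  25. ]))]
reject_tray [([248.0, 185.0], 0.83, array([ 437.5, -239.1,   25. ]))]
side [100.3 778.5 644.5] 52.2960843256932
sleeve_1 [([197.0, 268.0], 0.73, array([666.3, 159.2,  25. ])), ([326.0, 263.0], 0.72, array([436.9,  20.9,  25. ])), ([259.0, 273.0], 0.7, array([543.8, 115.3,  25. ])), ([279.0, 208.0], 0.68, array([ 638.6, -132.5,   25. ]))]
gauge [([286.0, 250.0], 0.88, array([535.2,  18. ,  25. ]))]
pass_tray [([394.0, 414.0], 0.77, array([187.3, 311.5,  25. ])), ([275.0, 349.0], 0.56, array([410.9, 280.2,  25. ]))]
reject_tray [([376.0, 213.0], 0.93, array([ 417.7, -224.4,   25. ]))]
{'vertical_fov': 65.70646984690485, 'cx': 314.4496835434261, 'cy': 239.74624533048743, 'mount': array([[  0. ,  -1. ,  -0.3,  70.3],
       [  1. ,   0. ,   0. ,   0.4],
       [ -0. ,  -0.3,   1. , -81.4],
       [  0. ,   0. ,   0. ,   1. ]])}
```

View pics/scene0.png

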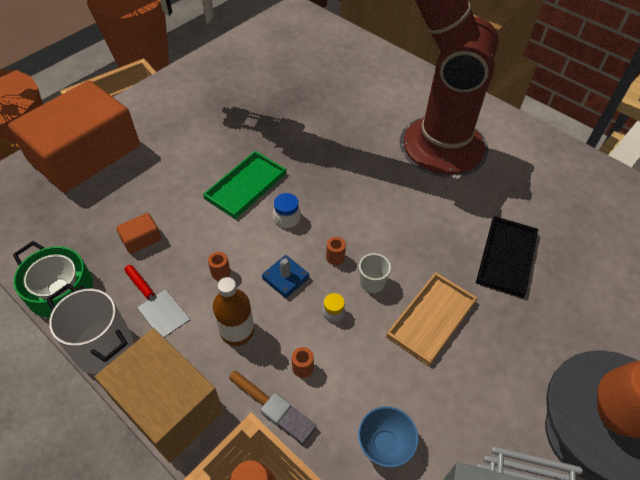

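View pics/side0.png

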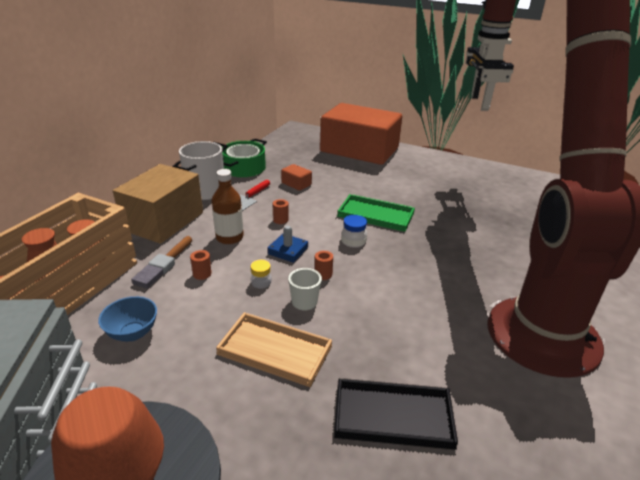

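The scene picture shows sleeves at (336,250), (219,265) and (303,362), the gauge at (286,276), the wooden tray at (432,318), the green tray at (246,184) and a black look-alike tray at (508,257). In the side picture, the sleeves are at (323,264), (281,211) and (201,264). The hit at (259,273) there is the glaze pot, and the flower pots in the crate and the clay block are not sleeves either.

```bash
cat > fit.py <<'E'
from h import *
from scipy.optimize import minimize
def cyl(p,r,h):
    a=np.linspace(0,2*np.pi,40,endpoint=False);c=np.c_[r*np.cos(a),r*np.sin(a)]
    return [np.vstack([np.c_[c+p[:2],np.full(40,p[2])],np.c_[c+p[:2],np.full(40,p[2]+h)]])]
def box(p,lx,ly,h):
    c=np.array([[1,1],[1,-1],[-1,-1],[-1,1]])*[lx/2,ly/2]; s,k=np.sin(p[3]),np.cos(p[3]); c=c@np.array([[k,s],[-s,k]])
    return [np.vstack([np.c_[c+p[:2],np.full(4,p[2])],np.c_[c+p[:2],np.full(4,p[2]+h)]])]
def fit(masks,model,p0,steps):
    S=4
    M={c:cv2.resize(m.astype(np.uint8),None,fx=S,fy=S,interpolation=cv2.INTER_NEAREST) for c,m in masks.items()}
    def cost(p):
        e=0
        for c,m in M.items():
            im=np.zeros_like(m)
            for part in model(p):
                uv=(proj(c,part)+.5)*S
                cv2.fillConvexPoly(im,cv2.convexHull(np.round(uv*16).astype(np.int32)),1,shift=4)
            e+=(im!=m).sum()/max(m.sum(),1)
        return e
    n=len(p0);sim=np.vstack([p0]+[np.array(p0)+np.eye(n)[i]*steps[i] for i in range(n)])
    r=minimize(cost,p0,method="Nelder-Mead",options=dict(initial_simplex=sim,xatol=.05,fatol=1e-4,maxiter=500))
    return r.x,r.fun
E
python3 - <<'E'
from fit import *
np.set_printoptions(suppress=True,precision=2)
G=lambda p:box(p,70,70,20)+cyl([p[0],p[1],p[2]+20],9.,45)
T=lambda p:box(p,178,98,18)
jobs={"sleeve_1":[("A",(336,250),(323,264)),("B",(219,265),(281,211)),("C",(303,362),(201,264))],"gauge":[("g",(286,276),(288,246))],"pass_tray":[("wood",(432,318),(275,349))],"reject_tray":[("green",(246,184),(376,213))]}
for c in("scene","side"): grab_frame(c)
for q,l in jobs.items():
    res={c:silhouettes(q,c) for c in("scene","side")}
    for n,us,ud in l:
        ms={}
        for c,u in(("scene",us),("side",ud)):
            b=min(res[c],key=lambda r:np.hypot(*(np.array(r["centre"])-u)))
            if np.hypot(*(np.array(b["centre"])-u))<12: ms[c]=b["pixels"]
            else: print(n,"none in",c)
        p,_=tri([ray("scene",us),ray("side",ud)])
        if q=="sleeve_1":
            print(n,p,*[f"{c}: {np.round(x,1)} {f:.3f}" for c,(x,f) in {"both":fit(ms,lambda p:cyl(p,20,50),[p[0],p[1],0],[8,8,5]),**{c:fit({c:m},lambda p:cyl([*p,0],20,50),p[:2],[8,8]) for c,m in ms.items()}}.items()])
        else:
            best=min((fit(ms,G if q=="gauge" else T,[p[0],p[1],0,y],[8,8,5,.2]) for y in ((0.,.5,1,) if q=="gauge" else np.arange(0,3.1,.5))),key=lambda t:t[1])
            print(n,p,best, "joint")
for n,s,d in [("cup",(374,273),(305,289)),("jar",(287,210),(354,231)),("bottle",(234,315),(228,210)),("glaze",(334,306),(261,273)),("bowl",(388,437),(128,319)),("clay",(139,233),(296,177))]:
    print(n,tri([ray("scene",s),ray("side",d)])[0])
E
```

```text
A [439.65  29.06  28.35] both: [441.   28.2   1.3] 0.284 scene: [440.1  27.8] 0.077 side: [441.9  26.5] 0.200
B [ 627.7  -122.56   25.13] both: [ 629.9 -120.7    0. ] 0.168 scene: [ 629.4 -121.5] 0.084 side: [ 629.7 -120.3] 0.078
C [666.03 147.54  26.5 ] both: [666.9 148.2   1.6] 0.169 scene: [666.8 148. ] 0.085 side: [669.1 145.6] 0.076
g [547.74 -11.42  12.75] (array([548.05, -12.77,   1.51,   1.57]), np.float64(0.15892818588305826)) joint
wood [420.41 263.6    3.85] (array([421.97, 262.81,   0.38,   0.07]), np.float64(0.06728308498625295)) joint
green [ 426.74 -258.65    4.67] (array([ 428.81, -258.85,    0.48,    3.22]), np.float64(0.15529499586247755)) joint
cup [432.99 124.34  33.12]
jar [ 431.46 -120.51   27.77]
bottle [696.74   3.59  71.4 ]
glaze [540.61 112.49  25.03]
bowl [671.34 346.41  35.62]
clay [ 686.66 -310.58   21.14]
```

Emit:
{"op": "move_arm", "data": {
  "deltas": [
    [0.03, 0.08, 0, 0, 0, -0.3],
    [0.06, 0.14, 0, 0, 0, -0.3],
    [0.06, 0.16, 0, 0, 0, -0.3],
    [0.06, 0.16, 0, 0, 0, -0.3],
    [0.06, 0.16, 0, 0, 0, -0.3],
    [0.06, 0.16, 0, 0, 0, -0.3],
    [0.06, 0.16, 0, 0, 0, -0.3],
    [0.06, 0.16, 0, 0, 0, -0.3],
    [0.06, 0.16, 0, 0, 0, -0.3],
    [0.06, 0.16, 0, 0, 0, -0.3],
    [0.06, 0.16, 0, 0, 0, -0.3],
    [0.06, 0.14, 0, 0, 0, -0.3],
    [0.06, 0.12, 0, 0, 0, -0.3],
    [0.03, 0.08, 0, 0, 0, -0.3],
    [0, 0, 0, 0, 0, 0]
  ],
  "gripper": 0.35,
  "newtons": 12
}}

```text
time_s: 2.88
tcp_pos: [508.2, 12.7, 302.7]
orientation: [-3.141, -0.0, 0.104]
force: [-1.4, -1.1, -0.4]
width: 62.9
finger_force: 0.0
```

```bash
cat > w.py <<'E'
from h import *
import sys
np.set_printoptions(suppress=True,precision=1)
st=read_state();im=grab_frame("wrist");cv2.imwrite(f"pics/{sys.argv[1]}.png",im)
print(st["tcp_pos"],st["orientation"])
for q,z in(("sleeve_1",25),("gauge",10),("pass_tray",9),("reject_tray",9)):
    for r in silhouettes(q,"wrist"):
        print(q,round(r["score"],2),np.round(r["centre"],1),atz("wrist",r["centre"],z,st))
E
python3 w.py w1
```

```text
[508.2  12.7 302.7] [-3.1 -0.   0.1]
sleeve_1 0.95 [464.1 115.6] [ 627.9 -126.4   25. ]
sleeve_1 0.66 [294.6 280.9] [438.1  25.5  25. ]
sleeve_1 0.59 [193.9  46.2] [668.9 149.1  25. ]
gauge 0.73 [347.3 178.7] [546.9 -17.1  10. ]
pass_tray 0.59 [101.  241.3] [451.9 259.1   9. ]
reject_tray 0.62 [529. 264.] [ 476.7 -250.7    9. ]
```

View pics/w1.png

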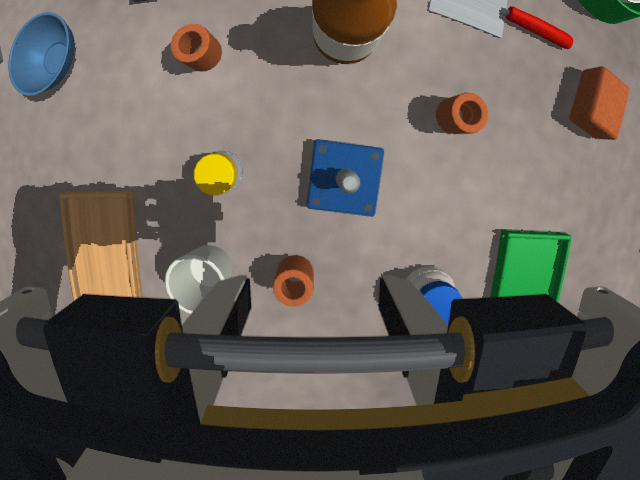

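The wrist picture shows the gauge pin tip at (348,180) and the base corners at (316,140), (384,149), (376,216) and (307,208). The sleeve mouths are at (292,289), (468,112) and (198,43).

```bash
python3 - <<'E'
from h import *
np.set_printoptions(suppress=True,precision=1)
st=read_state()
for n,uv,z in[("pin",(348,181),65),("A",(292,289),50),("B",(468,112),50),("C",(198,43),50)]: print(n,atz("wrist",uv,z,st))
c=[atz("wrist",u,20,st) for u in[(316,140),(384,149),(376,216),(307,208)]];print(np.mean(c,0),*c)
E
```

```text
pin [548.5 -17.4  65. ]
A [438.3  22.9  50. ]
B [ 626.7 -125.5   50. ]
C [665.8 130.6  50. ]
[546.8 -19.8  20. ] [581.3  13.3  20. ] [580. -54.  20.] [512.3 -54.2  20. ] [513.5  15.7  20. ]
```

Emit:
{"op": "move_arm", "data": {
  "deltas": [
    [-0.05, 0.01, -0.03, 0, 0, -0.3],
    [-0.08, 0.015, -0.06, 0, 0, -0.4],
    [-0.07, 0.013, -0.06, 0, 0, -0.4],
    [-0.027, 0.005, -0.1, 0, 0, -0.2],
    [0, 0, -0.13, 0, 0, 0],
    [0, 0, -0.13, 0, 0, 0],
    [0, 0, -0.1, 0, 0, 0],
    [0, 0, -0.06, 0, 0, 0],
    [0, 0, 0, 0, 0, 0]
  ],
  "gripper": 0.35
}}

```text
time_s: 4.25
tcp_pos: [439.2, 22.4, 100.9]
orientation: [3.141, 0.002, -0.007]
force: [0.1, -0.5, 0.6]
width: 62.8
finger_force: 0.0
```

```bash
python3 w.py w2 | grep -v tray
```

```text
[439.2  22.4 100.9] [ 3.1  0.  -0. ]
sleeve_1 0.98 [305.  295.3] [441.5  26.1  25. ]
sleeve_1 0.42 [389.6  69.8] [541.9 -10.7  25. ]
gauge 0.71 [389.8  70.4] [544.7 -13.8  10. ]
```

View pics/w2.png

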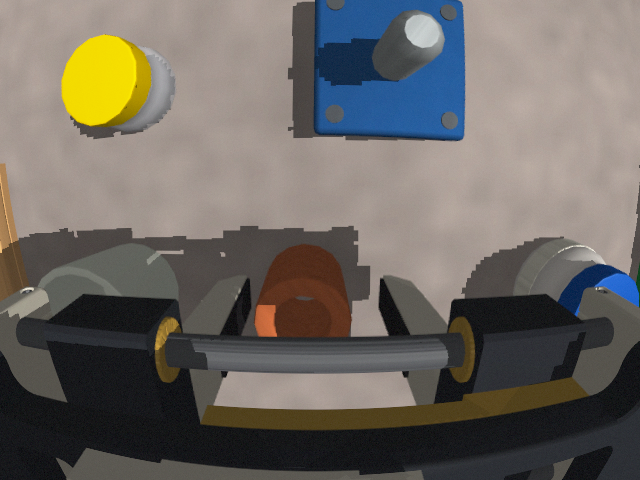

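The sleeve (columns 258–352) is between the fingers, about 4 mm left of centre. The pin tip is at (424,33).

```bash
python3 - <<'E'
from h import *
np.set_printoptions(suppress=True,precision=1)
for i in range(3): st=read_state();print(st["tcp_pos"])
for n,uv,z in[("pin",(424,33),65),("Amouth",(304,318),50),("Al",(257,310),50),("Ar",(352,310),50),("Afar foot",(305,245),0),("c1",(316,134),20),("c2",(463,138),20)]: print(n,atz("wrist",uv,z,st))
E
```

```text
[440.2  23.2 102.7]
[440.2  23.2 102.7]
[440.2  23.2 102.7]
pin [549.3 -13.9  65. ]
Amouth [442.9  26.8  50. ]
Al [446.4  45.7  50. ]
Ar [446.3   7.6  50. ]
Afar foot [459.5  27.4   0. ]
c1 [515.2  21.5  20. ]
c2 [515.6 -46.2  20. ]
```

Emit:
{"op": "move_arm", "data": {
  "deltas": [
    [0.004, 0.014, 0, 0, 0, 0.08],
    [0, 0, 0, 0, 0, 0]
  ],
  "gripper": 0.35
}}

```text
time_s: 4.75
tcp_pos: [441.3, 28.2, 102.1]
orientation: [-3.141, -0.001, 0.002]
force: [-0.6, 0.1, -0.1]
width: 62.6
finger_force: 0.0
```

Emit:
{"op": "move_arm", "data": {
  "deltas": [
    [0, 0, 0, 0, 0, 0],
    [0, 0, 0, 0, 0, 0],
    [0, 0, 0, 0, 0, 0],
    [0, 0, 0, 0, 0, 0],
    [0, 0, 0, 0, 0, 0]
  ],
  "gripper": -1,
  "newtons": 15
}}

```text
time_s: 5.38
tcp_pos: [440.8, 27.5, 101.7]
orientation: [3.142, 0.0, 0.001]
force: [0.3, -0.8, -0.3]
width: 40.1
finger_force: 15.0
```

Emit:
{"op": "move_arm", "data": {
  "deltas": [
    [0, 0, 0.04, 0, 0, 0],
    [0, 0, 0.1, 0, 0, 0],
    [0.04, -0.015, 0.1, 0, 0, 0],
    [0.1, -0.035, 0.05, 0, 0, 0],
    [0.12, -0.045, 0, 0, 0, 0],
    [0.07, -0.03, 0, 0, 0, 0],
    [0.03, -0.012, 0, 0, 0, 0],
    [0, 0, 0, 0, 0, 0],
    [0, 0, 0, 0, 0, 0]
  ]
}}

```text
time_s: 6.5
tcp_pos: [547.7, -12.8, 188.7]
orientation: [-3.141, 0.002, 0.002]
force: [-0.0, 0.1, -1.0]
width: 40.4
finger_force: 15.0
```

```bash
cat > chk.py <<'E'
from fit import *
import sys
np.set_printoptions(suppress=True,precision=1)
st=np.mean([read_state()["tcp_pos"] for _ in range(1)],0);print(st)
gx,gy=548.5,-13.2
out=[]
for c in("scene","side"):
    im=grab_frame(c);u0=proj(c,[[gx,gy,60]])[0].astype(int)
    cr=im[u0[1]-40:u0[1]+40,u0[0]-27:u0[0]+27].copy();cr=cv2.resize(cr,None,fx=7,fy=7,interpolation=cv2.INTER_CUBIC)
    def dr(P,col):
        q=((proj(c,P)+.5-(u0-[27,40]))*7-.5); cv2.polylines(cr,[np.round(q).astype(np.int32)],False,col,1)
    a=np.linspace(0,6.3,60)
    ring=lambda r,x,y,z:np.c_[x+r*np.cos(a),y+r*np.sin(a),a*0+z]
    dr(ring(10,gx,gy,20),(0,255,0));dr(ring(6,gx,gy,65),(0,255,0));dr([[gx,gy,20],[gx,gy,65]],(0,255,0))
    dr(ring(20,st[0],st[1],st[2]-101),(255,255,0))
    out.append(cr)
cv2.imwrite(f"pics/{sys.argv[1]}.png",np.hstack(out))
E
python3 chk.py c1
```

```text
[547.7 -12.8 188.7]
```

View pics/c1.png

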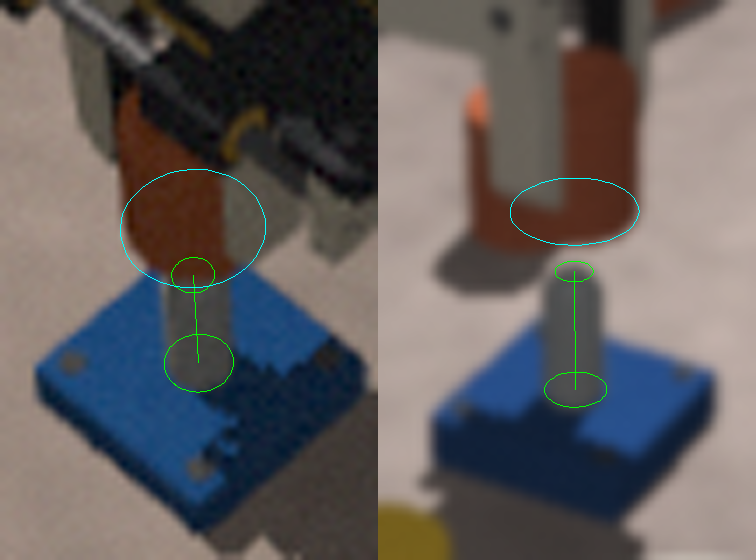

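The green overlay lies on the pin, and the held sleeve's free edges agree with the predicted ring: scene left edge at 121, side right edge at 637. Sleeve B fills the left part of the side crop. I start lowering.

Emit:
{"op": "move_arm", "data": {
  "deltas": [
    [0, 0, -0.03, 0, 0, 0],
    [0, 0, -0.04, 0, 0, 0],
    [0, 0, -0.02, 0, 0, 0],
    [0, 0, -0.02, 0, 0, 0],
    [0, 0, -0.015, 0, 0, 0],
    [0, 0, 0, 0, 0, 0]
  ]
}}

```text
time_s: 7.35
tcp_pos: [548.8, -13.5, 150.9]
orientation: [-3.142, 0.001, 0.001]
force: [0.6, 0.8, -1.2]
width: 40.1
finger_force: 15.0
```

Emit:
{"op": "move_arm", "data": {
  "deltas": [
    [0, 0, -0.01, 0, 0, 0],
    [0, 0, 0, 0, 0, 0]
  ]
}}

```text
time_s: 7.6
tcp_pos: [548.9, -13.5, 148.2]
orientation: [-3.142, 0.0, 0.001]
force: [-0.3, 0.1, -1.0]
width: 40.3
finger_force: 15.0
```

Emit:
{"op": "move_arm", "data": {
  "deltas": [
    [0, 0, -0.01, 0, 0, 0],
    [0, 0, 0, 0, 0, 0]
  ]
}}

```text
time_s: 7.85
tcp_pos: [548.8, -13.5, 145.0]
orientation: [-3.142, 0.0, 0.001]
force: [-0.5, -0.1, -1.2]
width: 40.3
finger_force: 15.0
```

Emit:
{"op": "move_arm", "data": {
  "deltas": [
    [0, 0, -0.008, 0, 0, 0],
    [0, 0, 0, 0, 0, 0]
  ]
}}

```text
time_s: 8.1
tcp_pos: [548.8, -13.5, 142.7]
orientation: [-3.142, 0.0, 0.001]
force: [-0.9, 0.4, -0.4]
width: 40.3
finger_force: 15.0
```

Emit:
{"op": "move_arm", "data": {
  "deltas": [
    [0, 0, -0.008, 0, 0, 0],
    [0, 0, 0, 0, 0, 0]
  ]
}}

```text
time_s: 8.35
tcp_pos: [548.8, -13.5, 140.3]
orientation: [-3.142, 0.0, 0.001]
force: [0.0, 0.1, -2.2]
width: 40.3
finger_force: 15.0
```

Emit:
{"op": "move_arm", "data": {
  "deltas": [
    [0, 0, -0.006, 0, 0, 0],
    [0, 0, 0, 0, 0, 0]
  ]
}}

```text
time_s: 8.6
tcp_pos: [548.8, -13.5, 138.5]
orientation: [-3.142, 0.0, 0.001]
force: [-0.6, 0.6, -0.6]
width: 40.2
finger_force: 15.0
```

Emit:
{"op": "move_arm", "data": {
  "deltas": [
    [0, 0, -0.01, 0, 0, 0],
    [0, 0, -0.01, 0, 0, 0],
    [0, 0, -0.01, 0, 0, 0],
    [0, 0, -0.01, 0, 0, 0],
    [0, 0, 0, 0, 0, 0]
  ]
}}

```text
time_s: 9.22
tcp_pos: [548.7, -13.5, 126.3]
orientation: [-3.142, 0.001, 0.001]
force: [0.5, -0.1, -1.4]
width: 39.9
finger_force: 15.0
```

Emit:
{"op": "move_arm", "data": {
  "deltas": [
    [0, 0, -0.008, 0, 0, 0],
    [0, 0, -0.005, 0, 0, 0],
    [0, 0, 0, 0, 0, 0]
  ]
}}

```text
time_s: 9.6
tcp_pos: [548.8, -13.5, 122.6]
orientation: [-3.142, 0.0, 0.001]
force: [-0.0, -0.9, 0.1]
width: 40.4
finger_force: 15.0
```

Emit:
{"op": "move_arm", "data": {
  "deltas": [
    [0, 0, -0.004, 0, 0, 0],
    [0, 0, 0, 0, 0, 0]
  ]
}}

```text
time_s: 9.85
tcp_pos: [549.0, -13.5, 121.8]
orientation: [-3.142, -0.0, 0.001]
force: [-0.3, -0.7, 0.4]
width: 40.4
finger_force: 15.0
```

Emit:
{"op": "move_arm", "data": {
  "deltas": [
    [0, 0, -0.003, 0, 0, 0],
    [0, 0, 0, 0, 0, 0]
  ]
}}

```text
time_s: 10.1
tcp_pos: [549.1, -13.5, 121.7]
orientation: [-3.142, -0.001, 0.001]
force: [-0.7, -0.2, 7.0]
width: 40.1
finger_force: 15.0
```

Sleeve A is seated: the underside is at the base and contact is 7 N. It goes to the wooden tray.

Emit:
{"op": "move_arm", "data": {
  "deltas": [
    [0, 0, 0.04, 0, 0, 0],
    [0, 0, 0.1, 0, 0, 0],
    [0, 0, 0.08, 0, 0, 0],
    [-0.016, 0.06, 0.03, 0, 0, 0],
    [-0.032, 0.12, 0, 0, 0, 0],
    [-0.043, 0.16, 0, 0, 0, 0],
    [-0.046, 0.17, 0, 0, 0, 0],
    [-0.043, 0.16, 0, 0, 0, 0],
    [-0.035, 0.13, 0, 0, 0, 0],
    [-0.024, 0.09, 0, 0, 0, 0],
    [-0.011, 0.04, -0.03, 0, 0, 0],
    [0, 0, -0.08, 0, 0, 0],
    [0, 0, -0.09, 0, 0, 0],
    [0, 0, -0.05, 0, 0, 0],
    [0, 0, -0.02, 0, 0, 0],
    [0, 0, 0, 0, 0, 0]
  ]
}}

```text
time_s: 12.1
tcp_pos: [474.0, 265.3, 114.6]
orientation: [3.142, 0.0, 0.001]
force: [-0.8, 0.1, -1.2]
width: 40.2
finger_force: 15.0
```

```bash
python3 - <<'E'
from h import *
np.set_printoptions(suppress=True,precision=1)
st=read_state();print(st["tcp_pos"],st["orientation"],st["q"],st["force"])
im=grab_frame("side");grab_frame("wrist")
u=proj("side",[[474,266,30]])[0].astype(int)
cr=cv2.resize(im[u[1]-70:u[1]+60,u[0]-90:u[0]+70],None,fx=4,fy=4,interpolation=cv2.INTER_CUBIC);cv2.imwrite("pics/t1.png",cr)
E
```

```text
[474.  265.3 114.6] [3.1 0.  0. ] [-0.5  0.7 -0.   1.9  0.   0.5 -2.1] [-0.8  0.1 -1.2]
```

View pics/t1.png

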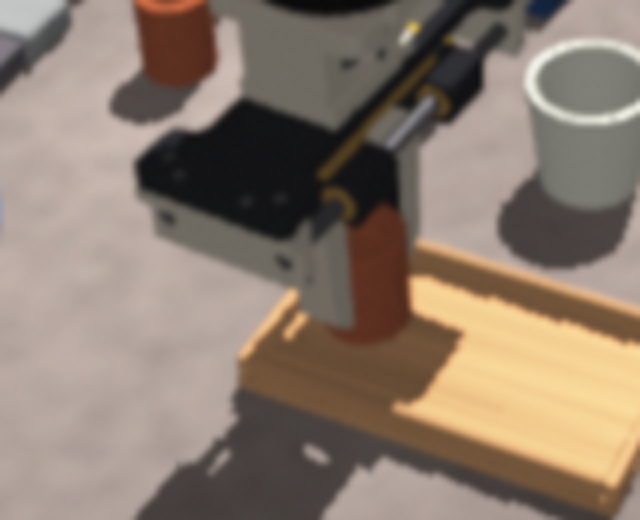

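The crop shows the sleeve (foot about (370,335)) inside the wooden tray near its far-x end, clear of the walls. I lower it to the floor.

Emit:
{"op": "move_arm", "data": {
  "deltas": [
    [0, 0, -0.01, 0, 0, 0],
    [0, 0, -0.008, 0, 0, 0],
    [0, 0, 0, 0, 0, 0]
  ]
}}

```text
time_s: 12.58
tcp_pos: [473.8, 265.5, 109.2]
orientation: [3.142, 0.0, 0.001]
force: [-0.7, -0.2, -0.8]
width: 40.2
finger_force: 15.0
```

Emit:
{"op": "move_arm", "data": {
  "deltas": [
    [0, 0, -0.004, 0, 0, 0],
    [0, 0, 0, 0, 0, 0]
  ]
}}

```text
time_s: 12.82
tcp_pos: [473.9, 265.5, 108.0]
orientation: [-3.142, 0.0, 0.001]
force: [0.6, -0.4, -1.0]
width: 40.6
finger_force: 15.0
```

Emit:
{"op": "move_arm", "data": {
  "deltas": [
    [0, 0, -0.003, 0, 0, 0],
    [0, 0, 0, 0, 0, 0]
  ]
}}

```text
time_s: 13.08
tcp_pos: [473.9, 265.5, 107.7]
orientation: [-3.141, -0.0, 0.001]
force: [-2.0, 0.0, 4.6]
width: 40.4
finger_force: 15.0
```

Emit:
{"op": "move_arm", "data": {
  "deltas": [
    [0, 0, -0.002, 0, 0, 0],
    [0, 0, 0, 0, 0, 0]
  ]
}}

```text
time_s: 13.32
tcp_pos: [474.0, 265.5, 107.7]
orientation: [-3.141, -0.0, 0.001]
force: [-1.8, -0.9, 8.9]
width: 40.3
finger_force: 15.0
```

Emit:
{"op": "move_arm", "data": {
  "deltas": [
    [0, 0, 0, 0, 0, 0],
    [0, 0, 0, 0, 0, 0],
    [0, 0, 0, 0, 0, 0],
    [0, 0, 0.03, 0, 0, 0],
    [0, 0, 0.08, 0, 0, 0],
    [0, 0, 0.13, 0, 0, 0],
    [0.039, -0.024, 0.1, 0, 0, 0],
    [0.077, -0.047, 0, 0, 0, 0],
    [0.103, -0.063, 0, 0, 0, 0],
    [0.116, -0.071, 0, 0, 0, 0],
    [0.116, -0.071, 0, 0, 0, 0],
    [0.097, -0.059, 0, 0, 0, 0],
    [0.065, -0.039, 0, 0, 0, 0],
    [0.032, -0.019, 0, 0, 0, 0],
    [0, 0, 0, 0, 0, 0]
  ],
  "gripper": 0.35
}}

```text
time_s: 15.2
tcp_pos: [667.4, 147.3, 208.5]
orientation: [3.142, 0.0, 0.001]
force: [-0.3, 0.9, 0.5]
width: 63.2
finger_force: 0.0
```

```bash
python3 w.py w3 | grep -v tray; python3 - <<'E'
from fit import *
np.set_printoptions(suppress=True,precision=1)
for c in("scene","side"):
    grab_frame(c)
ms={c:min(silhouettes("sleeve_1",c),key=lambda r:np.hypot(*(np.array(r["centre"])-proj(c,[[474,265.5,31]])[0])))["pixels"] for c in("scene","side")}
print(fit(ms,lambda p:cyl(p,20,50),[474,265,6],[6,6,5]))
E
```

```text
[667.4 147.3 208.5] [3.1 0.  0. ]
sleeve_1 0.84 [312.1 244. ] [664.6 148.3  25. ]
sleeve_1 0.68 [588.7 279.8] [ 628.7 -113.4   25. ]
(array([474.2, 266.4,   7.3]), np.float64(0.21853665022725072))
```

Sleeve A stands in the tray at (474,266). Sleeve C is centred under the tool.

Emit:
{"op": "move_arm", "data": {
  "deltas": [
    [0, 0, -0.06, 0, 0, 0],
    [0, 0, -0.1, 0, 0, 0],
    [0, 0, -0.1, 0, 0, 0],
    [0, 0, -0.06, 0, 0, 0],
    [0, 0, -0.035, 0, 0, 0],
    [0, 0, 0, 0, 0, 0]
  ],
  "gripper": 0.35
}}

```text
time_s: 16.4
tcp_pos: [667.3, 147.5, 101.4]
orientation: [3.141, 0.001, 0.001]
force: [0.1, -0.6, -0.1]
width: 63.1
finger_force: 0.0
```

Emit:
{"op": "move_arm", "data": {
  "deltas": [
    [0, 0, 0, 0, 0, 0],
    [0, 0, 0, 0, 0, 0],
    [0, 0, 0, 0, 0, 0],
    [0, 0, 0, 0, 0, 0]
  ],
  "gripper": -1
}}

```text
time_s: 16.9
tcp_pos: [667.8, 147.6, 102.9]
orientation: [-3.141, -0.001, 0.001]
force: [-0.2, 0.2, 2.4]
width: 40.1
finger_force: 15.0
```

Emit:
{"op": "move_arm", "data": {
  "deltas": [
    [0, 0, 0.04, 0, 0, 0],
    [0, 0, 0.1, 0, 0, 0],
    [0, 0, 0.1, 0, 0, 0],
    [-0.024, -0.032, 0.06, 0, 0, 0],
    [-0.055, -0.075, 0, 0, 0, 0],
    [-0.079, -0.107, 0, 0, 0, 0],
    [-0.087, -0.118, 0, 0, 0, 0],
    [-0.075, -0.102, 0, 0, 0, 0],
    [-0.052, -0.07, 0, 0, 0, 0],
    [-0.024, -0.033, 0, 0, 0, 0],
    [0, 0, 0, 0, 0, 0],
    [0, 0, 0, 0, 0, 0]
  ]
}}

```text
time_s: 18.4
tcp_pos: [549.3, -12.2, 192.1]
orientation: [-3.141, -0.001, 0.003]
force: [0.2, -0.0, -0.8]
width: 39.9
finger_force: 15.0
```

```bash
python3 chk.py c2
```

```text
[549.3 -12.2 192.1]
```

View pics/c2.png

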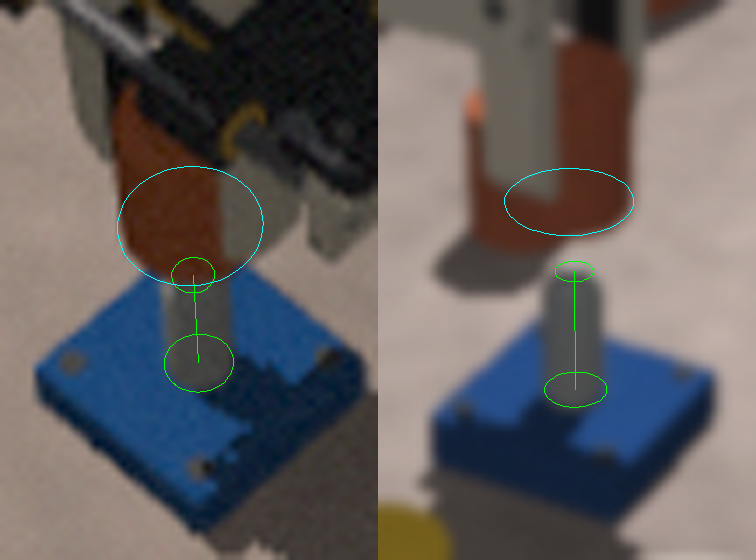

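The sleeve agrees with its predicted ring again and sits over the pin to within about 1 mm. I lower it.

Emit:
{"op": "move_arm", "data": {
  "deltas": [
    [0, -0.002, -0.03, 0, 0, 0],
    [0, 0, -0.05, 0, 0, 0],
    [0, 0, -0.02, 0, 0, 0],
    [0, 0, -0.02, 0, 0, 0],
    [0, 0, -0.014, 0, 0, 0],
    [0, 0, 0, 0, 0, 0]
  ]
}}

```text
time_s: 19.25
tcp_pos: [548.5, -14.1, 151.6]
orientation: [-3.142, 0.0, 0.001]
force: [0.1, -0.0, -2.3]
width: 40.2
finger_force: 15.0
```

Emit:
{"op": "move_arm", "data": {
  "deltas": [
    [0, 0, -0.01, 0, 0, 0],
    [0, 0, 0, 0, 0, 0]
  ]
}}

```text
time_s: 19.5
tcp_pos: [548.6, -14.1, 148.8]
orientation: [-3.142, 0.0, 0.001]
force: [0.4, 0.4, -1.5]
width: 40.1
finger_force: 15.0
```

Emit:
{"op": "move_arm", "data": {
  "deltas": [
    [0, 0, -0.008, 0, 0, 0],
    [0, 0, 0, 0, 0, 0]
  ]
}}

```text
time_s: 19.75
tcp_pos: [548.5, -14.1, 146.3]
orientation: [-3.142, 0.0, 0.001]
force: [0.0, -0.4, -0.8]
width: 40.3
finger_force: 15.0
```

Emit:
{"op": "move_arm", "data": {
  "deltas": [
    [0, 0, -0.006, 0, 0, 0],
    [0, 0, 0, 0, 0, 0]
  ]
}}

```text
time_s: 20.0
tcp_pos: [548.5, -14.1, 144.5]
orientation: [-3.142, 0.0, 0.001]
force: [0.2, -0.0, -0.4]
width: 39.9
finger_force: 15.0
```

Emit:
{"op": "move_arm", "data": {
  "deltas": [
    [0, 0, -0.006, 0, 0, 0],
    [0, 0, 0, 0, 0, 0]
  ]
}}

```text
time_s: 20.25
tcp_pos: [548.5, -14.1, 142.7]
orientation: [-3.142, 0.0, 0.001]
force: [-0.8, -0.2, 0.2]
width: 40.2
finger_force: 15.0
```

Emit:
{"op": "move_arm", "data": {
  "deltas": [
    [0, 0, -0.006, 0, 0, 0],
    [0, 0, 0, 0, 0, 0]
  ]
}}

```text
time_s: 20.5
tcp_pos: [548.5, -14.1, 140.9]
orientation: [-3.142, 0.0, 0.001]
force: [0.5, -0.0, -0.2]
width: 40.0
finger_force: 15.0
```

Emit:
{"op": "move_arm", "data": {
  "deltas": [
    [0, 0, -0.006, 0, 0, 0],
    [0, 0, 0, 0, 0, 0]
  ]
}}

```text
time_s: 20.75
tcp_pos: [548.5, -14.1, 139.1]
orientation: [-3.142, 0.0, 0.001]
force: [0.3, -0.2, -0.7]
width: 40.1
finger_force: 15.0
```

Emit:
{"op": "move_arm", "data": {
  "deltas": [
    [0, 0, -0.008, 0, 0, 0],
    [0, 0, -0.008, 0, 0, 0],
    [0, 0, 0, 0, 0, 0]
  ]
}}

```text
time_s: 21.12
tcp_pos: [548.4, -14.1, 134.1]
orientation: [-3.142, 0.001, 0.001]
force: [-0.6, 0.4, -0.4]
width: 40.0
finger_force: 15.0
```

Emit:
{"op": "move_arm", "data": {
  "deltas": [
    [0, 0, -0.01, 0, 0, 0],
    [0, 0, -0.01, 0, 0, 0],
    [0, 0, -0.01, 0, 0, 0],
    [0, 0, 0, 0, 0, 0]
  ]
}}

```text
time_s: 21.62
tcp_pos: [548.4, -14.1, 125.1]
orientation: [-3.142, 0.001, 0.001]
force: [0.0, 0.1, -0.2]
width: 40.3
finger_force: 15.0
```

Emit:
{"op": "move_arm", "data": {
  "deltas": [
    [0, 0, -0.005, 0, 0, 0],
    [0, 0, 0, 0, 0, 0]
  ]
}}

```text
time_s: 21.88
tcp_pos: [548.6, -14.1, 123.9]
orientation: [-3.142, 0.0, 0.001]
force: [0.0, -0.2, -1.0]
width: 40.1
finger_force: 15.0
```

Emit:
{"op": "move_arm", "data": {
  "deltas": [
    [0, 0, -0.004, 0, 0, 0],
    [0, 0, 0, 0, 0, 0]
  ]
}}

```text
time_s: 22.12
tcp_pos: [548.7, -14.1, 122.9]
orientation: [-3.142, -0.0, 0.001]
force: [-1.0, -0.1, 0.4]
width: 40.4
finger_force: 15.0
```

Emit:
{"op": "move_arm", "data": {
  "deltas": [
    [0, 0, -0.003, 0, 0, 0],
    [0, 0, 0, 0, 0, 0]
  ]
}}

```text
time_s: 22.38
tcp_pos: [548.7, -14.1, 122.8]
orientation: [-3.142, -0.001, 0.001]
force: [-1.8, -0.3, 7.2]
width: 39.9
finger_force: 15.0
```

Emit:
{"op": "move_arm", "data": {
  "deltas": [
    [0, 0, -0.003, 0, 0, 0],
    [0, 0, 0, 0, 0, 0]
  ]
}}

```text
time_s: 22.62
tcp_pos: [548.7, -14.1, 122.8]
orientation: [-3.142, -0.001, 0.001]
force: [-4.3, -0.1, 12.0]
width: 40.2
finger_force: 15.0
```

Sleeve C is also seated, so it goes to the wooden tray.

Emit:
{"op": "move_arm", "data": {
  "deltas": [
    [0, 0, 0.04, 0, 0, 0],
    [0, 0, 0.1, 0, 0, 0],
    [0, 0, 0.08, 0, 0, 0],
    [-0.027, 0.055, 0.03, 0, 0, 0],
    [-0.053, 0.11, 0, 0, 0, 0],
    [-0.071, 0.147, 0, 0, 0, 0],
    [-0.08, 0.166, 0, 0, 0, 0],
    [-0.075, 0.156, 0, 0, 0, 0],
    [-0.062, 0.129, 0, 0, 0, 0],
    [-0.048, 0.101, 0, 0, 0, 0],
    [-0.026, 0.056, 0, 0, 0, 0],
    [0, 0, -0.05, 0, 0, 0],
    [0, 0, -0.09, 0, 0, 0],
    [0, 0, -0.09, 0, 0, 0],
    [0, 0, -0.04, 0, 0, 0],
    [0, 0, -0.01, 0, 0, 0],
    [0, 0, 0, 0, 0, 0]
  ]
}}

```text
time_s: 24.75
tcp_pos: [416.0, 262.3, 112.3]
orientation: [-3.141, -0.001, 0.002]
force: [-0.2, 0.5, -0.8]
width: 40.1
finger_force: 15.0
```

Emit:
{"op": "move_arm", "data": {
  "deltas": [
    [0, 0, -0.006, 0, 0, 0],
    [0, 0, 0, 0, 0, 0]
  ]
}}

```text
time_s: 25.0
tcp_pos: [416.2, 262.0, 110.6]
orientation: [-3.141, -0.001, 0.001]
force: [-0.8, -0.5, -1.6]
width: 40.2
finger_force: 15.0
```

Emit:
{"op": "move_arm", "data": {
  "deltas": [
    [0, 0, -0.004, 0, 0, 0],
    [0, 0, 0, 0, 0, 0]
  ]
}}

```text
time_s: 25.25
tcp_pos: [416.0, 261.9, 109.0]
orientation: [-3.141, -0.0, 0.001]
force: [-0.1, -0.5, -0.7]
width: 40.3
finger_force: 15.0
```

Emit:
{"op": "move_arm", "data": {
  "deltas": [
    [0, 0, -0.003, 0, 0, 0],
    [0, 0, 0, 0, 0, 0]
  ]
}}

```text
time_s: 25.5
tcp_pos: [416.0, 261.9, 108.8]
orientation: [-3.141, -0.0, 0.001]
force: [-2.4, -0.4, 6.4]
width: 40.2
finger_force: 15.0
```

Emit:
{"op": "move_arm", "data": {
  "deltas": [
    [0, 0, -0.001, 0, 0, 0],
    [0, 0, 0, 0, 0, 0]
  ]
}}

```text
time_s: 25.75
tcp_pos: [416.0, 261.9, 108.8]
orientation: [-3.141, -0.0, 0.001]
force: [-1.8, -0.8, 9.0]
width: 40.4
finger_force: 15.0
```

Emit:
{"op": "move_arm", "data": {
  "deltas": [
    [0, 0, 0, 0, 0, 0],
    [0, 0, 0, 0, 0, 0],
    [0, 0, 0, 0, 0, 0],
    [0, 0, 0.03, 0, 0, 0],
    [0, 0, 0.08, 0, 0, 0],
    [0, 0, 0.13, 0, 0, 0],
    [0.029, -0.051, 0.1, 0, 0, 0],
    [0.057, -0.102, 0, 0, 0, 0],
    [0.086, -0.153, 0, 0, 0, 0],
    [0.1, -0.179, 0, 0, 0, 0],
    [0.1, -0.179, 0, 0, 0, 0],
    [0.1, -0.179, 0, 0, 0, 0],
    [0.093, -0.166, 0, 0, 0, 0],
    [0.078, -0.141, 0, 0, 0, 0],
    [0.05, -0.09, 0, 0, 0, 0],
    [0.021, -0.038, 0, 0, 0, 0],
    [0, 0, 0, 0, 0, 0]
  ],
  "gripper": 0.35
}}

```text
time_s: 27.88
tcp_pos: [630.0, -121.5, 209.7]
orientation: [-3.141, 0.0, 0.001]
force: [-0.9, 1.3, 0.4]
width: 62.5
finger_force: 0.0
```

```bash
python3 w.py w4 | grep -v tray; python3 - <<'E'
from fit import *
np.set_printoptions(suppress=True,precision=1)
for c in("scene","side"):
    grab_frame(c)
S={c:silhouettes("sleeve_1",c) for c in("scene","side")}
for t in([474,265.5],[416,262]):
    ms={c:min(S[c],key=lambda r:np.hypot(*(np.array(r["centre"])-proj(c,[[*t,31]])[0])))["pixels"] for c in S}
    print(fit(ms,lambda p:cyl(p,20,50),[*t,6],[6,6,5]))
E
```

```text
[ 630.  -121.5  209.7] [-3.1  0.   0. ]
sleeve_1 0.66 [316.3 244.4] [ 626.5 -123.5   25. ]
gauge 0.86 [184.4 294.4] [577.6 -10.7  10. ]
(array([473.6, 266.2,   8. ]), np.float64(0.13016284555305296))
(array([416.5, 262.6,   6.8]), np.float64(0.27936763140466175))
```

View pics/w4.png

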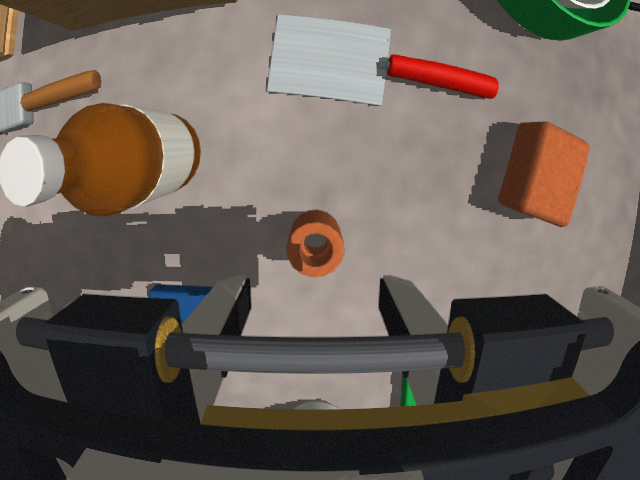

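The sleeve mouth at (316,245) is centred between the fingers. The bottle is to the left, so I turn a little to keep the gripper body clear of it.

Emit:
{"op": "move_arm", "data": {
  "deltas": [
    [0, 0, 0, 0, 0, 0.8],
    [0, 0, -0.04, 0, 0, 0.8],
    [0, 0, -0.08, 0, 0, 0.8],
    [0, 0, -0.1, 0, 0, 0.6],
    [0, 0, -0.08, 0, 0, 0],
    [0, 0, -0.045, 0, 0, 0],
    [0, 0, -0.012, 0, 0, 0],
    [0, 0, 0, 0, 0, 0]
  ],
  "gripper": 0.35
}}

```text
time_s: 29.32
tcp_pos: [630.6, -121.5, 103.2]
orientation: [3.141, -0.001, 0.241]
force: [0.1, -0.3, 0.3]
width: 62.6
finger_force: 0.0
```

Emit:
{"op": "move_arm", "data": {
  "deltas": [
    [0, 0, 0, 0, 0, 0],
    [0, 0, 0, 0, 0, 0],
    [0, 0, 0, 0, 0, 0],
    [0, 0, 0, 0, 0, 0]
  ],
  "gripper": -1
}}

```text
time_s: 29.82
tcp_pos: [630.4, -121.5, 103.2]
orientation: [3.141, -0.001, 0.241]
force: [-0.7, 0.0, 2.5]
width: 38.7
finger_force: 15.0
```

Emit:
{"op": "move_arm", "data": {
  "deltas": [
    [0, 0, 0, 0, 0, 0]
  ]
}}

```text
time_s: 29.95
tcp_pos: [630.4, -121.5, 103.1]
orientation: [3.141, -0.001, 0.241]
force: [-0.8, 0.5, 3.4]
width: 39.4
finger_force: 15.0
```

```bash
python3 w.py w5 | grep -v tray
```

```text
[ 630.4 -121.5  103.1] [ 3.1 -0.   0.2]
sleeve_1 0.91 [317.8 295.8] [ 632.1 -123.3   25. ]
gauge 0.94 [ 82.2 360.8] [538.5  11.5  10. ]
gauge 0.23 [316.4 294.4] [ 626.4 -124.1   10. ]
```

View pics/w5.png

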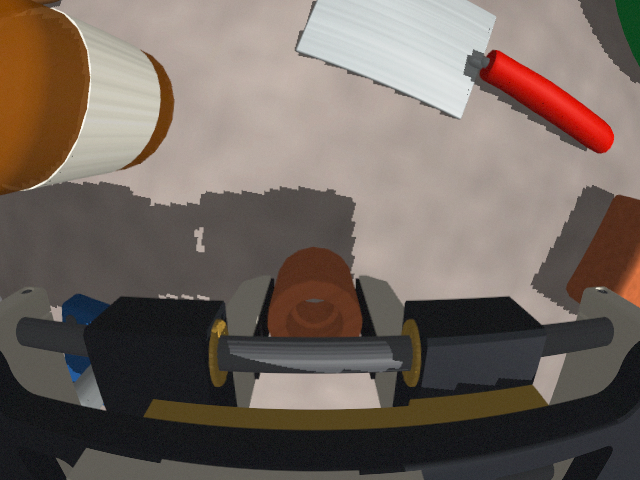

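The sleeve (columns 268–362) is held centrally between the pads, and the width reading was noise. I carry it to the pin.

Emit:
{"op": "move_arm", "data": {
  "deltas": [
    [0, 0, 0.04, 0, 0, 0],
    [0, 0, 0.1, 0, 0, 0],
    [0, 0, 0.1, 0, 0, 0],
    [-0.02, 0.026, 0.06, 0, 0, -0.5],
    [-0.05, 0.065, 0, 0, 0, -0.5],
    [-0.065, 0.086, 0, 0, 0, -0.5],
    [-0.065, 0.086, 0, 0, 0, -0.5],
    [-0.05, 0.067, 0, 0, 0, -0.5],
    [-0.022, 0.029, 0, 0, 0, -0.5],
    [0, 0, 0, 0, 0, 0],
    [0, 0, 0, 0, 0, 0]
  ]
}}

```text
time_s: 31.58
tcp_pos: [549.0, -14.5, 192.7]
orientation: [3.141, -0.001, 0.001]
force: [-0.3, -0.2, -0.0]
width: 39.2
finger_force: 15.0
```

Emit:
{"op": "move_arm", "data": {
  "deltas": [
    [0, 0, -0.03, 0, 0, 0],
    [0, 0, -0.05, 0, 0, 0],
    [0, 0, -0.02, 0, 0, 0],
    [0, 0, -0.015, 0, 0, 0],
    [0, 0, -0.01, 0, 0, 0],
    [0, 0, 0, 0, 0, 0]
  ]
}}

```text
time_s: 32.33
tcp_pos: [548.5, -13.8, 155.0]
orientation: [-3.142, 0.0, 0.001]
force: [1.5, -0.1, -1.2]
width: 39.1
finger_force: 15.0
```

Emit:
{"op": "move_arm", "data": {
  "deltas": [
    [0, 0, -0.008, 0, 0, 0],
    [0, 0, 0, 0, 0, 0]
  ]
}}

```text
time_s: 32.58
tcp_pos: [548.6, -13.8, 152.8]
orientation: [-3.142, -0.0, 0.001]
force: [-0.3, -0.1, -1.4]
width: 39.1
finger_force: 15.0
```

Emit:
{"op": "move_arm", "data": {
  "deltas": [
    [0, 0, -0.008, 0, 0, 0],
    [0, 0, 0, 0, 0, 0]
  ]
}}

```text
time_s: 32.83
tcp_pos: [548.5, -13.8, 150.2]
orientation: [-3.142, 0.0, 0.001]
force: [-0.4, -0.7, -0.3]
width: 39.0
finger_force: 15.0
```

Emit:
{"op": "move_arm", "data": {
  "deltas": [
    [0, 0, -0.006, 0, 0, 0],
    [0, 0, 0, 0, 0, 0]
  ]
}}

```text
time_s: 33.08
tcp_pos: [548.5, -13.8, 148.4]
orientation: [-3.142, 0.0, 0.001]
force: [-0.4, 0.4, -0.9]
width: 39.1
finger_force: 15.0
```

Emit:
{"op": "move_arm", "data": {
  "deltas": [
    [0, 0, -0.005, 0, 0, 0],
    [0, 0, 0, 0, 0, 0]
  ]
}}

```text
time_s: 33.33
tcp_pos: [548.8, -13.7, 147.1]
orientation: [-3.141, -0.001, 0.001]
force: [-0.2, 1.2, 0.2]
width: 39.2
finger_force: 15.0
```

Emit:
{"op": "move_arm", "data": {
  "deltas": [
    [0, 0, -0.005, 0, 0, 0],
    [0, 0, 0, 0, 0, 0]
  ]
}}

```text
time_s: 33.58
tcp_pos: [549.2, -13.4, 145.8]
orientation: [-3.141, -0.002, 0.001]
force: [1.9, 0.2, 1.5]
width: 39.1
finger_force: 15.0
```

Emit:
{"op": "move_arm", "data": {
  "deltas": [
    [0, 0, -0.004, 0, 0, 0],
    [0, 0, 0, 0, 0, 0]
  ]
}}

```text
time_s: 33.83
tcp_pos: [549.4, -13.4, 145.4]
orientation: [-3.141, -0.002, 0.002]
force: [0.9, 1.4, 6.8]
width: 39.1
finger_force: 15.0
```

Emit:
{"op": "move_arm", "data": {
  "deltas": [
    [0, 0, -0.002, 0, 0, 0],
    [0, 0, 0, 0, 0, 0]
  ]
}}

```text
time_s: 34.08
tcp_pos: [549.4, -13.4, 145.3]
orientation: [-3.141, -0.002, 0.002]
force: [-0.7, 1.4, 9.5]
width: 39.3
finger_force: 15.0
```

It is jammed: the underside is about 22 mm above the seat with 9.5 N contact. It goes to the green tray.

Emit:
{"op": "move_arm", "data": {
  "deltas": [
    [0, 0, 0.03, 0, 0, 0],
    [0, 0, 0.08, 0, 0, 0],
    [0, 0, 0.06, 0, 0, 0],
    [-0.023, -0.049, 0, 0, 0, 0],
    [-0.046, -0.098, 0, 0, 0, 0],
    [-0.065, -0.139, 0, 0, 0, 0],
    [-0.072, -0.156, 0, 0, 0, 0],
    [-0.068, -0.147, 0, 0, 0, 0],
    [-0.053, -0.115, 0, 0, 0, 0],
    [-0.038, -0.082, 0, 0, 0, 0],
    [-0.015, -0.033, 0, 0, 0, 0],
    [0, 0, -0.05, 0, 0, 0],
    [0, 0, -0.09, 0, 0, 0],
    [0, 0, -0.08, 0, 0, 0],
    [0, 0, -0.03, 0, 0, 0],
    [0, 0, -0.015, 0, 0, 0],
    [0, 0, 0, 0, 0, 0]
  ]
}}

```text
time_s: 36.2
tcp_pos: [434.9, -259.2, 115.4]
orientation: [-3.142, -0.0, 0.002]
force: [0.4, -0.7, -0.8]
width: 38.9
finger_force: 15.0
```

Emit:
{"op": "move_arm", "data": {
  "deltas": [
    [0, 0, -0.005, 0, 0, 0],
    [0, 0, 0, 0, 0, 0]
  ]
}}

```text
time_s: 36.45
tcp_pos: [434.8, -259.6, 114.2]
orientation: [3.141, -0.001, 0.001]
force: [-0.5, 0.6, -0.9]
width: 39.1
finger_force: 15.0
```

Emit:
{"op": "move_arm", "data": {
  "deltas": [
    [0, 0, -0.003, 0, 0, 0],
    [0, 0, 0, 0, 0, 0]
  ]
}}

```text
time_s: 36.7
tcp_pos: [434.6, -259.5, 112.9]
orientation: [-3.142, -0.0, 0.001]
force: [-0.3, 0.6, -0.0]
width: 39.1
finger_force: 15.0
```

Emit:
{"op": "move_arm", "data": {
  "deltas": [
    [0, 0, -0.006, 0, 0, 0],
    [0, 0, 0, 0, 0, 0]
  ]
}}

```text
time_s: 36.95
tcp_pos: [434.5, -259.4, 110.9]
orientation: [-3.141, 0.0, 0.001]
force: [-0.1, 0.3, -0.6]
width: 39.6
finger_force: 15.0
```

Emit:
{"op": "move_arm", "data": {
  "deltas": [
    [0, 0, -0.004, 0, 0, 0],
    [0, 0, 0, 0, 0, 0]
  ]
}}

```text
time_s: 37.2
tcp_pos: [434.6, -259.5, 109.7]
orientation: [-3.141, 0.0, 0.001]
force: [-0.5, -0.6, -0.6]
width: 39.0
finger_force: 15.0
```

Emit:
{"op": "move_arm", "data": {
  "deltas": [
    [0, 0, -0.003, 0, 0, 0],
    [0, 0, 0, 0, 0, 0]
  ]
}}

```text
time_s: 37.45
tcp_pos: [434.6, -259.5, 109.1]
orientation: [3.142, -0.0, 0.001]
force: [0.2, 0.2, 0.7]
width: 39.2
finger_force: 15.0
```

Emit:
{"op": "move_arm", "data": {
  "deltas": [
    [0, 0, -0.002, 0, 0, 0],
    [0, 0, 0, 0, 0, 0]
  ]
}}

```text
time_s: 37.7
tcp_pos: [434.6, -259.5, 109.1]
orientation: [3.141, -0.0, 0.001]
force: [-1.3, 0.0, 5.9]
width: 39.1
finger_force: 15.0
```

Emit:
{"op": "move_arm", "data": {
  "deltas": [
    [0, 0, -0.002, 0, 0, 0],
    [0, 0, 0, 0, 0, 0]
  ]
}}

```text
time_s: 37.95
tcp_pos: [434.6, -259.5, 109.0]
orientation: [3.141, -0.0, 0.001]
force: [-2.6, 1.6, 11.2]
width: 39.3
finger_force: 15.0
```

On the floor. I release and go up.

Emit:
{"op": "move_arm", "data": {
  "deltas": [
    [0, 0, 0, 0, 0, 0],
    [0, 0, 0, 0, 0, 0],
    [0, 0, 0, 0, 0, 0],
    [0, 0, 0.03, 0, 0, 0],
    [0, 0, 0.1, 0, 0, 0],
    [0, 0, 0.16, 0, 0, 0],
    [0, 0, 0.16, 0, 0, 0],
    [0, -0.1, 0.1, 0, 0, 0],
    [0, -0.15, 0, 0, 0, 0],
    [0, -0.15, 0, 0, 0, 0],
    [0, -0.1, 0, 0, 0, 0],
    [0, 0, 0, 0, 0, 0]
  ],
  "gripper": 0.35
}}

```text
time_s: 39.45
tcp_pos: [433.2, -412.0, 272.7]
orientation: [3.14, 0.001, -0.004]
force: [-0.1, 0.9, 0.4]
width: 62.7
finger_force: 0.0
```

```bash
python3 - <<'E'
from h import *
a=grab_frame("scene");b=grab_frame("side")
cv2.imwrite("pics/end.png",np.hstack([cv2.resize(a[120:400,150:550],(400,280)),cv2.resize(b[150:430,130:530],(400,280))]))
E
```

```text
(no output)
```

View pics/end.png

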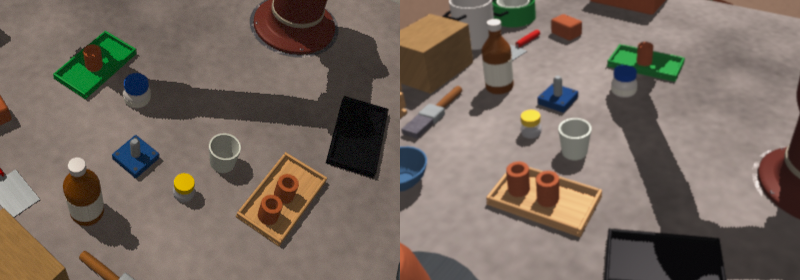

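The final picture shows two sleeves upright in the wooden tray at (287,183) and (270,207), and one upright in the green tray at (93,57). Everything else is where it was.

```bash
python3 -c "
from bench import *
print(job_done())"
```

```text
the job is handed in; nothing more can be done
None
```

All three sleeves were tried on the pin: two went fully down and stand upright in the wooden tray, one jammed about 22 mm above the seat and stands upright in the green tray; I handed the job in at about 39.6 s.

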